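# Set the stock tags of the hardware bins

## Robot

A 6-joint arm with a two-finger parallel gripper is mounted at the origin on the work surface. World frame = base frame: x ahead of the robot, y to its left, z up, the work surface at z = 0. Lengths are in m, angles in rad, forces in N, time in s.
With the tool pointing down it reaches from about 0.35 to 0.975 m from the base axis. Payload 4.9 kg.
Tool frame: the origin (TCP) lies at the very end of the fingers, on their centre line; the grasp point (between the pads) lies 19 mm behind it (manip.hold_point_z is the distance from the TCP to the grasp point, in m); z points along the fingers, y is the direction in which the jaws open and shut (so a half turn about z gives the same grasp; the last joint's range is limited). The gripper opens to 85 mm and grips with 20 to 120 N. Pads are 22 mm wide; open, the fingers measure 114 mm over their backs; the gripper's body (76 mm by 85 mm) begins 54 mm behind the grasp point. The pads swing forward as they close: fully open they stand 13 mm farther back than shut.
Start: joints at [-1.336, 0.053, 1.613, -0, 1.476, -0.119], TCP at [0.217, -0.586, 0.231] pointing down, gripper open.
Joint ranges: [-3.01, 3.01], [-1.01, 2.22], [0.06, 2.58], [-1.02, 4.17], [0.09, 2.62], [-3.14, 3.14]. Speed limits (rad/s): [2.57, 2.57, 3.14, 3.14, 3.14, 3.14].

## Interface

Orientations are given as a unit quaternion [w, x, y, z].
In Python, from plant import monitor, grab_frame, camera_params, ticket, manip gives the robot as it stands.
- The arm moves only by the tool play_rows, never from a script. Its argument "commands" is a list of rows, each an object of numbers: "dx", "dy", "dz": the shift along the tool's x, y, z in cm; "rx", "ry", "rz": the turn, a rotation vector about the tool's x, y, z in rad; "claw": the closure, from 0 (fully open) to 1 (shut). In form: [{"dx": .., "dy": .., "dz": .., "rx": .., "ry": .., "rz": .., "claw": ..}, ...]. A call has 1 to 5 rows; each row is the pose to reach, as a shift and turn from the pose measured when the call began, along the tool's axes at that moment; what a row does not reach only later rows make up. A row lasts 1/10 s, in which the tool goes at most 50 mm and 8.59 degrees, less where a joint would pass 70% of its speed; a pose out of reach is approached as far as the arm can. A call with a gripper value outside its range is refused whole. The fingers move at their own pace and stop on an object; the grip force is fixed at half the most. Time passes only in rows, so rows that repeat a pose let the fingers close. It gives the time, the measured TCP pose, the force and the opening at its end, in the units of the state.
- monitor.state(): the state, without advancing time (a new reading comes with each control period).
- grab_frame(name): name is "scene" or "top" or "wrist"; returns the picture (480x640x3 uint8, blue, green, red); there is no depth.
- camera_params(name): a dict with "fx", "fy", "cx", "cy" (pixels), "k1" (the pictures are not rectified: a ray, as slopes to the right and down, at radius r is drawn at 1 + k1 r^2 times it, then the intrinsics apply), "rvec" (rotation vector, rad) and "tvec" (3), from world to camera coordinates, as OpenCV has them; the wrist camera has in their place "tool_from_camera" (4x4, takes a point from camera to tool coordinates, whose origin is the TCP and whose axes are the flange's). Camera axes: x right, y down, z forward; pixel columns grow to the right and rows downward; lengths in m; the calibration is good to about 2 mm. A picture is of the moment at which its call begins: read the wrist's pose just before it. camera_params takes no time and is no camera call.
- ticket.job_done(): hands the job in, once; it reports no verdict.
The state is a dict: "time": time; "joint_pos": joint angles; "joint_vel": joint speeds; "joint_efforts": joint torques, N m; "tool_pos": TCP position; "tool_rot": TCP orientation; "contact_force": force on the tool from outside, world axes, zero at the start; "ft_torque": the same for the moment, N m; "gripper_width": opening from 0.0 (shut) to 1.0 (fully open).
Only numpy, scipy, OpenCV 4.12 (cv2) and the standard library are available. Lean on these libraries where they do the work, as an engineer would, in place of code of your own. Each camera call takes 0.05 s, during which the arm holds its last target.

## Task

Each of the four hardware bins on the board has a hinged metal tag in front of it; flip tags over with a fingertip so that the full bins, and only the full bins, show the face with the raised ring (tag leaning fully back towards its bin), while the empty and nearly empty bins show the face with the bar (tag leaning fully away from its bin). Push the tags gently, without gripping them, and leave alone the tags that are already right and everything else that stands or lies about.

Things in the scene. Friction and masses are not known exactly. Their poses are not given: they have to be found in the camera images.
- board: plywood board lying on the table, 270 x 500 x 12 mm, fixed; its origin is the centre of its underside; its x axis points across the row, away from the robot, and its y axis along the row. Four bins stand side by side on it, 110 mm apart along the board's y, in any order
- bin_nuts: grey sheet-metal bin, 90 (x) x 86 (y) x 55 mm high, filled to the brim with hex nuts: a FULL bin. It is fixed to the board together with the steel post that carries its tag. The origin lies on the board's top face, under the tag's hinge; its x axis points from the post to the bin (away from the robot), its y axis along the hinge; the bin's centre is at x = +115 mm, so its near wall is at x = +70 mm; a heap rises at most 16 mm over the rim
- hinge_nuts (a point): centre of the hinge pin of that bin's tag, 60 mm above the board's top face; the pin runs along y of bin_nuts. The post under it is 44 mm wide, 8 mm thick
- tag_nuts (a joint): lean of the tag of bin_nuts: a flat aluminium leaf 60 mm wide and 4 mm thick that rises from its hinge pin to 50 mm from it, about 50 g, swinging freely. 0 is upright; +0.65 rad (its stop) leans towards its bin, the face with the raised ring up: it says FULL; -0.65 rad (its stop) leans towards the robot, the face with the raised bar up: it says REORDER. A tag pushed past upright falls to the stop on that side by itself
- edge_nuts (a point): middle of the free edge of the tag of bin_nuts, 50 mm from the hinge pin; moves with the tag
- bin_bolts: grey sheet-metal bin, 90 (x) x 86 (y) x 55 mm high, filled to the brim with short hex bolts: a FULL bin. It is fixed to the board together with the steel post that carries its tag. The origin lies on the board's top face, under the tag's hinge; its x axis points from the post to the bin (away from the robot), its y axis along the hinge; the bin's centre is at x = +115 mm, so its near wall is at x = +70 mm; a heap rises at most 16 mm over the rim
- hinge_bolts (a point): centre of the hinge pin of that bin's tag, 60 mm above the board's top face; the pin runs along y of bin_bolts. The post under it is 44 mm wide, 8 mm thick
- tag_bolts (a joint): lean of the tag of bin_bolts: a flat aluminium leaf 60 mm wide and 4 mm thick that rises from its hinge pin to 50 mm from it, about 50 g, swinging freely. 0 is upright; +0.65 rad (its stop) leans towards its bin, the face with the raised ring up: it says FULL; -0.65 rad (its stop) leans towards the robot, the face with the raised bar up: it says REORDER. A tag pushed past upright falls to the stop on that side by itself
- edge_bolts (a point): middle of the free edge of the tag of bin_bolts, 50 mm from the hinge pin; moves with the tag
- bin_washers: grey sheet-metal bin, 90 (x) x 86 (y) x 55 mm high, nearly empty, only two washers on its floor: not full. It is fixed to the board together with the steel post that carries its tag. The origin lies on the board's top face, under the tag's hinge; its x axis points from the post to the bin (away from the robot), its y axis along the hinge; the bin's centre is at x = +115 mm, so its near wall is at x = +70 mm; a heap rises at most 16 mm over the rim
- hinge_washers (a point): centre of the hinge pin of that bin's tag, 60 mm above the board's top face; the pin runs along y of bin_washers. The post under it is 44 mm wide, 8 mm thick
- tag_washers (a joint): lean of the tag of bin_washers: a flat aluminium leaf 60 mm wide and 4 mm thick that rises from its hinge pin to 50 mm from it, about 50 g, swinging freely. 0 is upright; +0.65 rad (its stop) leans towards its bin, the face with the raised ring up: it says FULL; -0.65 rad (its stop) leans towards the robot, the face with the raised bar up: it says REORDER. A tag pushed past upright falls to the stop on that side by itself
- edge_washers (a point): middle of the free edge of the tag of bin_washers, 50 mm from the hinge pin; moves with the tag
- bin_spare: grey sheet-metal bin, 90 (x) x 86 (y) x 55 mm high, quite empty: not full. It is fixed to the board together with the steel post that carries its tag. The origin lies on the board's top face, under the tag's hinge; its x axis points from the post to the bin (away from the robot), its y axis along the hinge; the bin's centre is at x = +115 mm, so its near wall is at x = +70 mm; a heap rises at most 16 mm over the rim
- hinge_spare (a point): centre of the hinge pin of that bin's tag, 60 mm above the board's top face; the pin runs along y of bin_spare. The post under it is 44 mm wide, 8 mm thick
- tag_spare (a joint): lean of the tag of bin_spare: a flat aluminium leaf 60 mm wide and 4 mm thick that rises from its hinge pin to 50 mm from it, about 50 g, swinging freely. 0 is upright; +0.65 rad (its stop) leans towards its bin, the face with the raised ring up: it says FULL; -0.65 rad (its stop) leans towards the robot, the face with the raised bar up: it says REORDER. A tag pushed past upright falls to the stop on that side by itself
- edge_spare (a point): middle of the free edge of the tag of bin_spare, 50 mm from the hinge pin; moves with the tag
- tube_offcut: upright piece of square steel tube, 24 x 24 x 45 mm high, loose on the board between two tag posts; origin at its underside centre. Not to be moved
- spacer: brass flanged spacer, 26 mm across, 30 mm high, loose on the board between two tag posts; origin at its underside centre. Not to be moved
- clevis: steel clevis fork standing on its foot, 24 x 24 x 38 mm high (its pin 30 mm long), loose on the board between two tag posts; origin at its underside centre. Not to be moved
- hammer: hammer, 270 mm long, lying on the table to the left (+y) of the board; origin at its underside. Not to be moved
- wrench: wrench, 180 mm long, lying on the table to the right (-y) of the board; origin at its underside. Not to be moved
- tin: closed steel tin, 66 mm across, 100 mm high, standing to the right of the board; origin at its underside centre. Not to be moved
- pot: red plastic cup, 80 mm across, 75 mm high, standing to the left of the board; origin at its underside centre. Not to be moved

How it is judged:
By the outcome, as a careful person would: the job done as asked, in the order asked, and still so for the second after the job is handed in, with the robot touching nothing.
It also fails if it takes over 38 s, if anything falls off the work surface, if the arm or the gripper's body presses on something with over 40 N, if the wrist force passes 120 N, or if a joint passes its speed limit or range.

## Working session

There is one attempt and no reset: what is moved stays moved. The work goes in short steps, Python scripts to look and compute and a tool call to move; the robot and the scene stay as the last step left them, time stands still between calls to the robot, and variables do not carry over. Pictures are saved under pics/ and viewed, and the job is handed in when it is done.

Besides the shell and the picture viewer there is one more tool, called as name([rows], argument=value, ...), one row to a line, values as JSON. play_rows: Moves the arm, as the interface text tells. Its arguments: {"type":"object","properties":{"commands":{"type":"array"}},"required":["commands"]}

```bash
mkdir -p pics; ls
python3 - <<'E'
from plant import monitor, grab_frame, camera_params, ticket, manip
import cv2
print(monitor.state())
for n in ("scene","top","wrist"):
    cv2.imwrite(f"pics/{n}0.png",grab_frame(n)); print(n,camera_params(n))
E
```

```text
pics
{'time': 0.0, 'joint_pos': array([-1.33603432e+00,  5.33584152e-02,  1.61430752e+00, -1.03855409e-05,
        1.47598776e+00, -1.19031683e-01]), 'joint_vel': array([ 2.71401966e-04,  9.28236225e-05, -1.05741599e-03, -9.07189013e-04,
       -3.39511823e-04,  8.01873747e-04]), 'joint_efforts': array([ 7.53320983e-04, -3.93677437e+01, -3.70177245e+01, -2.70373914e-05,
        6.78113473e-03,  1.37729538e-05]), 'tool_pos': array([ 0.21636936, -0.58568542,  0.23005397]), 'tool_rot': array([-1.02849652e-03,  9.84393901e-01,  1.75976094e-01, -6.47582398e-05]), 'contact_force': array([ 0.30216136, -0.89281638, -1.01879663]), 'ft_torque': array([-0.00146881, -0.01905776, -0.01778035]), 'gripper_width': 0.9985609670614872}
scene {'fx': 472.6726214841109, 'fy': 472.6726214841109, 'cx': 318.4759780153066, 'cy': 234.74887635454522, 'k1': 0.01650658515349209, 'rvec': array([ 1.39571705,  1.88301742, -1.02527899]), 'tvec': array([ 0.15815334, -0.17395179,  1.51670827])}
top {'fx': 510.93614696279667, 'fy': 510.93614696279667, 'cx': 322.7244539722786, 'cy': 238.88438543615763, 'k1': -0.029617838356502984, 'rvec': array([ 2.16643074, -2.15748694,  0.14128153]), 'tvec': array([-0.01476799,  0.48424876,  1.5224786 ])}
wrist {'fx': 342.9225938784344, 'fy': 342.9225938784344, 'cx': 322.3984629208605, 'cy': 238.31731780903897, 'k1': 0.0015867538792274666, 'tool_from_camera': array([[ 3.42593310e-05, -9.51154816e-01, -3.08714294e-01,
         7.81178111e-02],
       [ 9.99999980e-01, -2.76076017e-05,  1.96033792e-04,
         4.37576676e-04],
       [-1.94981347e-04, -3.08714294e-01,  9.51154796e-01,
        -1.43274419e-01],
       [ 0.00000000e+00,  0.00000000e+00,  0.00000000e+00,
         1.00000000e+00]])}
```

View pics/scene0.png

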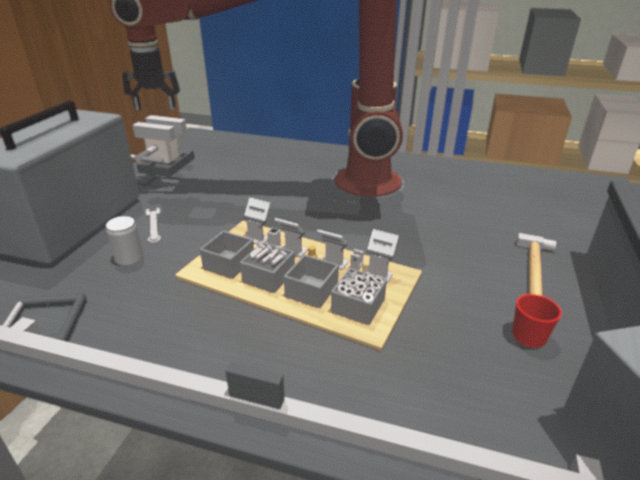

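View pics/top0.png

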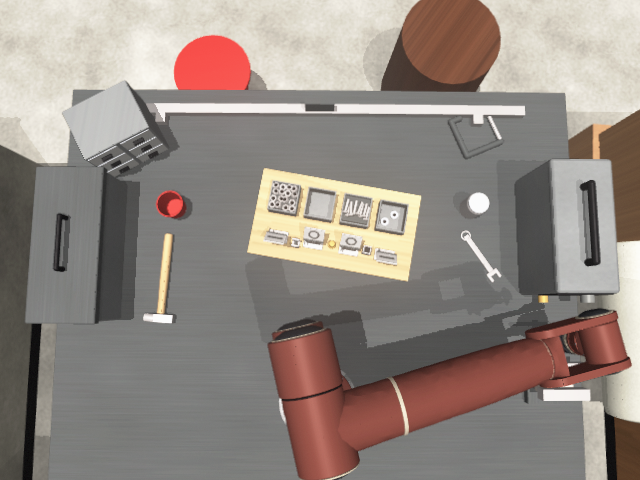

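Run:
```python
import cv2
t=cv2.imread("pics/top0.png")[160:290,240:430]; cv2.imwrite("pics/topc.png",cv2.resize(t,None,fx=4.2,fy=4.2,interpolation=cv2.INTER_CUBIC))
t=cv2.imread("pics/scene0.png")[190:350,170:430]; cv2.imwrite("pics/scenec.png",cv2.resize(t,None,fx=3,fy=3,interpolation=cv2.INTER_CUBIC))
```

```text
(no output)
```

View pics/topc.png

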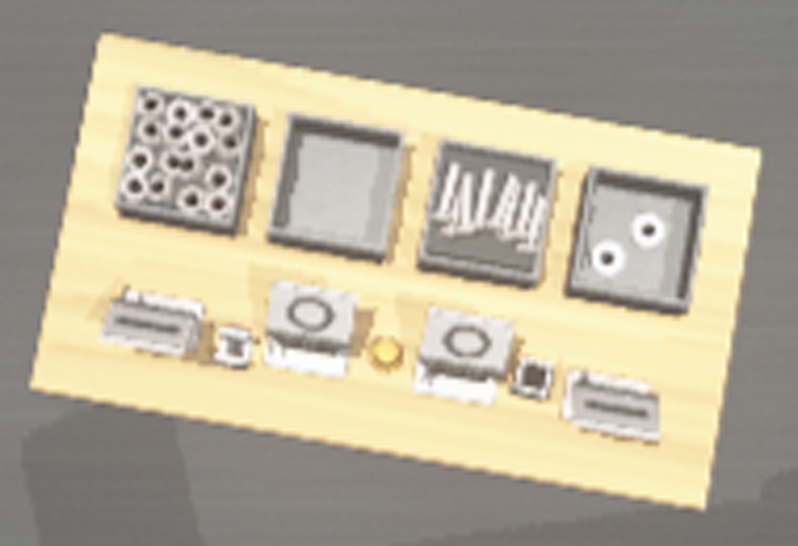

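View pics/scenec.png

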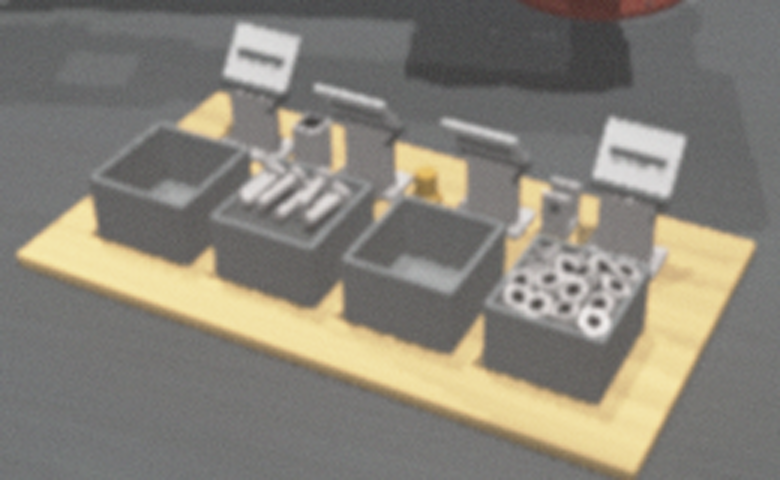

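```bash
cat > h.py <<'E'
import numpy as np, cv2
from scipy.spatial.transform import Rotation as Ro
from scipy.optimize import least_squares
from plant import monitor, grab_frame, camera_params
def proj(P,name="top",st=None):
    p=camera_params(name); P=np.atleast_2d(P)
    if name=="wrist":
        T=np.eye(4); q=st["tool_rot"]; T[:3,:3]=Ro.from_quat([q[1],q[2],q[3],q[0]]).as_matrix(); T[:3,3]=st["tool_pos"]
        M=np.linalg.inv(T@p["tool_from_camera"]); C=P@M[:3,:3].T+M[:3,3]
    else: C=P@Ro.from_rotvec(p["rvec"]).as_matrix().T+p["tvec"]
    s=C[:,:2]/C[:,2:]; r2=(s**2).sum(1,keepdims=True); s=s*(1+p["k1"]*r2)
    return s*[p["fx"],p["fy"]]+[p["cx"],p["cy"]]
def board(x,L):
    c,s=np.cos(x[2]),np.sin(x[2]); L=np.atleast_2d(L)
    return np.c_[x[0]+c*L[:,0]-s*L[:,1],x[1]+s*L[:,0]+c*L[:,1],L[:,2]]
E
cat > fit.py <<'E'
from h import *
cr=(np.array([(101,33),(762,148),(705,508),(30,388)])+.5)/4.2-.5+[240,160]
L=np.array([(.135,.25,.012),(.135,-.25,.012),(-.135,-.25,.012),(-.135,.25,.012)])
r=least_squares(lambda x:(proj(board(x,L))-cr).ravel(),[.5,0,-.17]); b=r.x; print(b,r.fun)
# bin rims: find hinge x offset, row y offset. nuts rim corners TL,TR,BR(near)
rim=(np.array([(133,88),(258,110),(241,236),(117,212),(592,168),(708,186),(690,311),(567,290)])+.5)/4.2-.5+[240,160]
def f(u):
    out=[]
    for yc in (u[1],u[1]-.33):
        out+=[(u[0]+.045,yc+.043,.067),(u[0]+.045,yc-.043,.067),(u[0]-.045,yc-.043,.067),(u[0]-.045,yc+.043,.067)]
    return (proj(board(b,out))-rim).ravel()
q=least_squares(f,[.06,.165]); print(q.x,q.fun.round(1))
hx=q.x[0]-.115
print("hinge board",hx)
for i,n in enumerate(["nuts","spare","bolts","washers"]):
    y=q.x[1]-.11*i; sg=-1 if i in(0,3) else 1
    print(n,"hinge",board(b,(hx,y,.072)),"edge",board(b,(hx+sg*.03,y,.112)), "edge px crop",(proj(board(b,(hx+sg*.03,y,.112)))-[240,160]+.5)*4.2)
E
python3 fit.py
```

```text
[ 0.53532537 -0.04959747 -0.17193866] [-0.32973823 -0.16205692  0.10163371  0.17016269  0.31786194  0.02006807
 -0.09496362 -0.04523174]
[0.04084835 0.16393422] [ 1.1  0.1 -0.6 -0.2 -1.9 -1.1 -0.8 -0.4  0.   0.1  0.7  0.8  0.3  0.3
  1.1  0.3]
hinge board -0.0741516532664708
nuts hinge [[0.49031504 0.12460634 0.072     ]] edge [[0.46075739 0.12973912 0.112     ]] edge px crop [[141.9722432  351.94501758]]
spare hinge [[0.47149484 0.0162283  0.072     ]] edge [[0.50105249 0.01109551 0.112     ]] edge px crop [[315.85563216 294.38977718]]
bolts hinge [[ 0.45267464 -0.09214975  0.072     ]] edge [[ 0.48223228 -0.09728253  0.112     ]] edge px crop [[473.80859702 322.33101199]]
washers hinge [[ 0.43385443 -0.20052779  0.072     ]] edge [[ 0.40429679 -0.19539501  0.112     ]] edge px crop [[617.98810035 436.39131607]]
```

play_rows([
  {"dx": 50.3,"dy": -44.4,"rz": 0.526,"claw": 1},
  {"dx": 50.3,"dy": -44.4,"rz": 0.526,"claw": 1},
  {"dx": 50.3,"dy": -44.4,"rz": 0.526,"claw": 1},
  {"dx": 50.3,"dy": -44.4,"rz": 0.526,"claw": 1},
  {"dx": 50.3,"dy": -44.4,"rz": 0.526,"claw": 1},
])

```text
invalid input
```

```bash
cat > go.py <<'E'
import sys
from h import *
s=monitor.state(); q=s["tool_rot"]; R=Ro.from_quat([q[1],q[2],q[3],q[0]])
t=np.array([float(a) for a in sys.argv[1:4]])
yaw=-0.172
Rt=Ro.from_matrix(np.array([[np.cos(yaw),np.sin(yaw),0],[np.sin(yaw),-np.cos(yaw),0],[0,0,-1]]))
print("t",s["time"],"pos",s["tool_pos"].round(4),"w",round(s["gripper_width"],3),"F",s["contact_force"].round(1))
print("d cm",(R.inv().apply(t-s["tool_pos"])*100).round(2),"rot",(R.inv()*Rt).as_rotvec().round(4))
E
python3 go.py .5345 .005 .2
```

```text
t 0.15 pos [ 0.2164 -0.5858  0.2303] w 0.999 F [0.7 0.4 0.1]
d cm [ 50.31 -44.4    3.11] rot [-1.600e-03  2.000e-04  5.258e-01]
```

play_rows([
  {"dx": 50.3,"dy": -44.4,"dz": 0,"rx": 0,"ry": 0,"rz": 0.526,"claw": 1},
  {"dx": 50.3,"dy": -44.4,"dz": 0,"rx": 0,"ry": 0,"rz": 0.526,"claw": 1},
  {"dx": 50.3,"dy": -44.4,"dz": 0,"rx": 0,"ry": 0,"rz": 0.526,"claw": 1},
  {"dx": 50.3,"dy": -44.4,"dz": 0,"rx": 0,"ry": 0,"rz": 0.526,"claw": 1},
  {"dx": 50.3,"dy": -44.4,"dz": 0,"rx": 0,"ry": 0,"rz": 0.526,"claw": 1},
])

```text
time: 0.65
tool_pos: [0.3352, -0.3643, 0.2309]
tool_rot: [-0.001, 0.996, -0.087, -0.0]
contact_force: [0.5, -0.9, -0.0]
gripper_width: 0.146
```

```bash
python3 go.py .5345 .005 .2
```

```text
t 0.65 pos [ 0.3352 -0.3643  0.2309] w 0.146 F [ 0.5 -0.9 -0. ]
d cm [ 13.22 -39.82   3.15] rot [-0.0018  0.0007 -0.0022]
```

play_rows([
  {"dx": 13.2,"dy": -39.8,"dz": 1,"rx": 0,"ry": 0,"rz": 0,"claw": 1},
  {"dx": 13.2,"dy": -39.8,"dz": 1,"rx": 0,"ry": 0,"rz": 0,"claw": 1},
  {"dx": 13.2,"dy": -39.8,"dz": 1,"rx": 0,"ry": 0,"rz": 0,"claw": 1},
  {"dx": 13.2,"dy": -39.8,"dz": 1,"rx": 0,"ry": 0,"rz": 0,"claw": 1},
  {"dx": 13.2,"dy": -39.8,"dz": 1,"rx": 0,"ry": 0,"rz": 0,"claw": 1},
])

```text
time: 1.15
tool_pos: [0.4536, -0.1441, 0.2254]
tool_rot: [-0.001, 0.996, -0.087, -0.0]
contact_force: [0.5, -0.8, -0.2]
gripper_width: 0.007
```

```bash
python3 go.py .5345 .005 .2
```

```text
t 1.15 pos [ 0.4536 -0.1441  0.2254] w 0.007 F [ 0.5 -0.8 -0.2]
d cm [  5.38 -16.08   2.56] rot [-0.0017  0.0002 -0.0023]
```

play_rows([
  {"dx": 5.4,"dy": -16.1,"dz": 1,"rx": 0,"ry": 0,"rz": 0,"claw": 1},
  {"dx": 5.4,"dy": -16.1,"dz": 1,"rx": 0,"ry": 0,"rz": 0,"claw": 1},
  {"dx": 5.4,"dy": -16.1,"dz": 1,"rx": 0,"ry": 0,"rz": 0,"claw": 1},
  {"dx": 5.4,"dy": -16.1,"dz": 2,"rx": 0,"ry": 0,"rz": 0,"claw": 1},
  {"dx": 5.4,"dy": -16.1,"dz": 2,"rx": 0,"ry": 0,"rz": 0,"claw": 1},
])

```text
time: 1.65
tool_pos: [0.5343, 0.0078, 0.2035]
tool_rot: [-0.001, 0.996, -0.085, -0.002]
contact_force: [0.1, -0.9, -0.3]
gripper_width: -0.001
```

```bash
python3 go.py .5345 .005 .1
python3 - <<'E'
from h import *
b=np.array([0.53532537,-0.04959747,-0.17193866]); st=monitor.state()
im=grab_frame("wrist"); cv2.imwrite("pics/w1.png",im)
for i in range(4):
    y=.1639-.11*i
    for sg in (-1,1): print(i,sg,proj(board(b,[(-.0742+sg*.03,y-.03,.112),(-.0742+sg*.03,y+.03,.112)]),"wrist",st).round().tolist())
E
```

```text
t 1.65 pos [0.5343 0.0078 0.2035] w -0.001 F [ 0.1 -0.9 -0.3]
d cm [ 0.11  0.3  10.35] rot [-0.002   0.0039  0.0021]
0 -1 [[225.0, 350.0], [151.0, 350.0]]
0 1 [[218.0, 283.0], [138.0, 282.0]]
1 -1 [[362.0, 351.0], [287.0, 350.0]]
1 1 [[365.0, 283.0], [285.0, 283.0]]
2 -1 [[498.0, 351.0], [424.0, 351.0]]
2 1 [[511.0, 283.0], [431.0, 283.0]]
3 -1 [[635.0, 352.0], [560.0, 351.0]]
3 1 [[658.0, 284.0], [578.0, 284.0]]
```

View pics/w1.png

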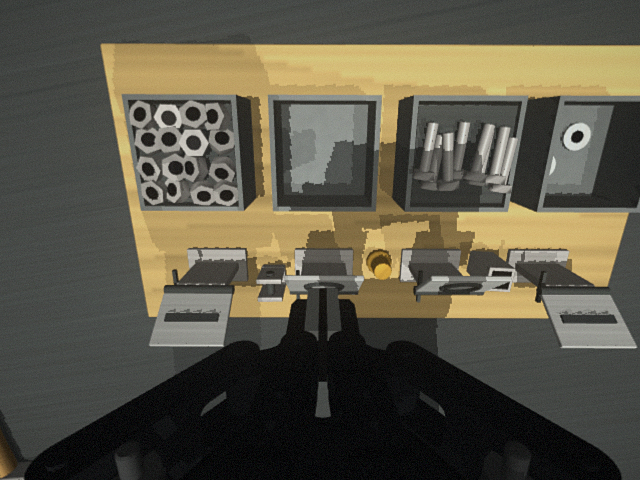

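play_rows([
  {"dx": 0.1,"dy": 0.3,"dz": 4,"rx": 0,"ry": 0,"rz": 0,"claw": 1},
  {"dx": 0.1,"dy": 0.3,"dz": 8,"rx": 0,"ry": 0,"rz": 0,"claw": 1},
  {"dx": 0.1,"dy": 0.3,"dz": 10.3,"rx": 0,"ry": 0,"rz": 0,"claw": 1},
  {"dx": 0.1,"dy": 0.3,"dz": 10.3,"rx": 0,"ry": 0,"rz": 0,"claw": 1},
])

```text
time: 2.1
tool_pos: [0.5307, 0.0024, 0.0971]
tool_rot: [-0.001, 0.996, -0.087, -0.006]
contact_force: [0.0, 0.2, 0.2]
gripper_width: -0.003
```

play_rows([
  {"dx": -0.6,"dy": 0,"dz": 0,"rx": 0,"ry": 0,"rz": 0,"claw": 1},
  {"dx": -1.2,"dy": 0,"dz": 0,"rx": 0,"ry": 0,"rz": 0,"claw": 1},
  {"dx": -1.8,"dy": 0,"dz": 0,"rx": 0,"ry": 0,"rz": 0,"claw": 1},
  {"dx": -2.3,"dy": 0,"dz": 0,"rx": 0,"ry": 0,"rz": 0,"claw": 1},
  {"dx": -2.8,"dy": 0,"dz": 0,"rx": 0,"ry": 0,"rz": 0,"claw": 1},
])

```text
time: 2.6
tool_pos: [0.5032, 0.0073, 0.0985]
tool_rot: [-0.001, 0.996, -0.087, -0.005]
contact_force: [0.2, -0.3, 0.2]
gripper_width: 0.003
```

```bash
python3 go.py .4715 .0162 .1; python3 -c "
from h import *
cv2.imwrite('pics/w2.png',grab_frame('wrist'))"
```

```text
t 2.6 pos [0.5032 0.0073 0.0985] w 0.003 F [ 0.2 -0.3  0.2]
d cm [-3.28 -0.33 -0.12] rot [-0.0005  0.0096 -0.0013]
```

View pics/w2.png

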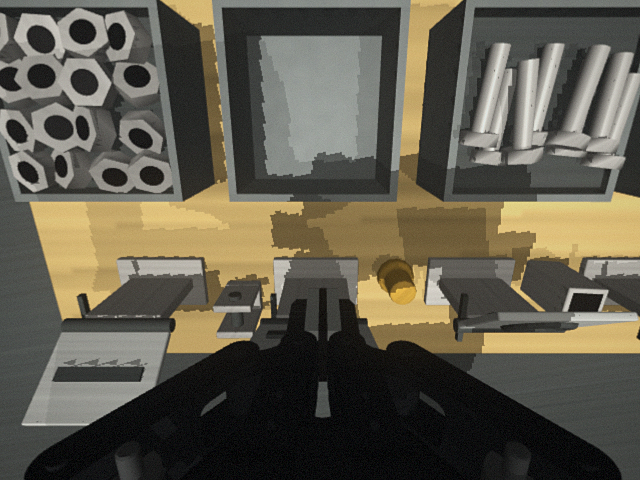

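play_rows([
  {"dx": -0.6,"dy": 0,"dz": 0,"rx": 0,"ry": 0,"rz": 0,"claw": 1},
  {"dx": -1.2,"dy": 0,"dz": 0,"rx": 0,"ry": 0,"rz": 0,"claw": 1},
  {"dx": -1.8,"dy": 0,"dz": 0,"rx": 0,"ry": 0,"rz": 0,"claw": 1},
  {"dx": -2.3,"dy": 0,"dz": 0,"rx": 0,"ry": 0,"rz": 0,"claw": 1},
  {"dx": -2.8,"dy": 0,"dz": 0,"rx": 0,"ry": 0,"rz": 0,"claw": 1},
])

```text
time: 3.15
tool_pos: [0.4742, 0.0125, 0.0982]
tool_rot: [-0.001, 0.996, -0.086, -0.006]
contact_force: [-0.7, -0.2, 0.2]
gripper_width: -0.001
```

play_rows([
  {"dx": -0.4,"dy": 0,"dz": 0,"rx": 0,"ry": 0,"rz": 0,"claw": 1},
  {"dx": -0.7,"dy": 0,"dz": 0,"rx": 0,"ry": 0,"rz": 0,"claw": 1},
  {"dx": -0.7,"dy": 0,"dz": 0,"rx": 0,"ry": 0,"rz": 0,"claw": 1},
  {"dx": -0.7,"dy": 0,"dz": 0,"rx": 0,"ry": 0,"rz": 0,"claw": 1},
])

```text
time: 3.55
tool_pos: [0.4674, 0.0137, 0.0984]
tool_rot: [-0.001, 0.996, -0.086, -0.006]
contact_force: [0.1, 0.3, 0.1]
gripper_width: 0.0
```

```bash
python3 go.py .4715 .0162 .1; python3 -c "
from h import *
cv2.imwrite('pics/w3.png',cv2.resize(grab_frame('scene')[190:350,170:430],None,fx=3,fy=3))"
```

```text
t 3.55 pos [0.4674 0.0137 0.0984] w 0.0 F [0.1 0.3 0.1]
d cm [ 0.36 -0.32 -0.16] rot [-0.0005  0.0113 -0.0011]
```

View pics/w3.png

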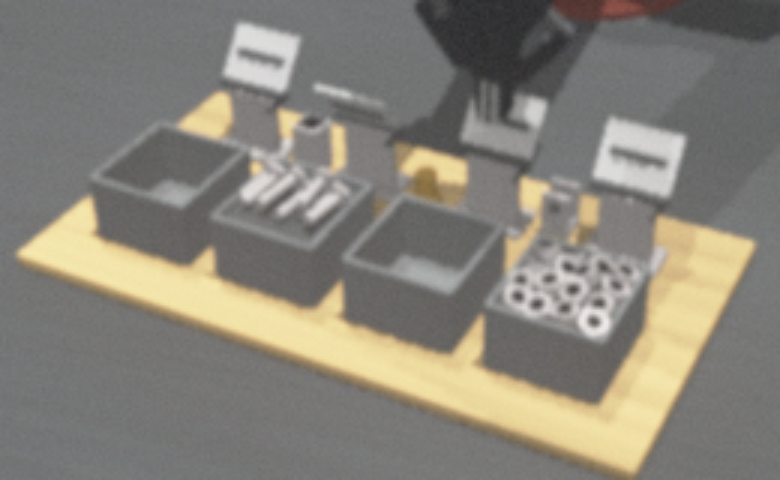

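Spare's tag has gone over to the robot side. I'll lift clear and go round to the robot side of the nuts tag.

play_rows([
  {"dx": 0.8,"dy": 0,"dz": -2,"rx": 0,"ry": 0,"rz": 0,"claw": 1},
  {"dx": 0.8,"dy": 0,"dz": -6,"rx": 0,"ry": 0,"rz": 0,"claw": 1},
  {"dx": 0.8,"dy": 0,"dz": -9,"rx": 0,"ry": 0,"rz": 0,"claw": 1},
  {"dx": 0.8,"dy": 0,"dz": -9,"rx": 0,"ry": 0,"rz": 0,"claw": 1},
])

```text
time: 4.0
tool_pos: [0.4794, 0.0116, 0.1938]
tool_rot: [-0.001, 0.996, -0.086, -0.001]
contact_force: [-0.3, -1.1, -0.9]
gripper_width: -0.001
```

```bash
python3 go.py .425 .136 .19
```

```text
t 4.0 pos [0.4794 0.0116 0.1938] w -0.001 F [-0.3 -1.1 -0.9]
d cm [ -7.5  -11.31   0.41] rot [-0.0009  0.002  -0.0011]
```

play_rows([
  {"dx": -7.5,"dy": -11.3,"dz": 0,"rx": 0,"ry": 0,"rz": 0,"claw": 1},
  {"dx": -7.5,"dy": -11.3,"dz": 0,"rx": 0,"ry": 0,"rz": 0,"claw": 1},
  {"dx": -7.5,"dy": -11.3,"dz": 0,"rx": 0,"ry": 0,"rz": 0,"claw": 1},
  {"dx": -7.5,"dy": -11.3,"dz": 0,"rx": 0,"ry": 0,"rz": 0,"claw": 1},
  {"dx": -7.5,"dy": -11.3,"dz": 0,"rx": 0,"ry": 0,"rz": 0,"claw": 1},
])

```text
time: 4.5
tool_pos: [0.4245, 0.1362, 0.1932]
tool_rot: [-0.0, 0.996, -0.086, -0.001]
contact_force: [0.8, -0.1, -0.2]
gripper_width: 0.002
```

```bash
python3 go.py .425 .136 .1; python3 -c "
from h import *
cv2.imwrite('pics/w4.png',grab_frame('wrist'))"
```

```text
t 4.5 pos [0.4245 0.1362 0.1932] w 0.002 F [ 0.8 -0.1 -0.2]
d cm [0.08 0.01 9.32] rot [-0.      0.003   0.0007]
```

View pics/w4.png

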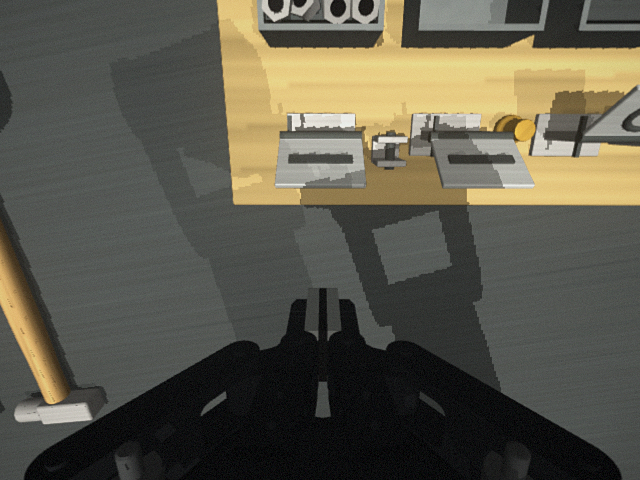

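Spare's tag now shows its bar at pixels (483,160). The nuts tag, at (321,160), is straight ahead of the fingertip.

play_rows([
  {"dx": 0,"dy": 0,"dz": 4,"rx": 0,"ry": 0,"rz": 0,"claw": 1},
  {"dx": 0,"dy": 0,"dz": 8,"rx": 0,"ry": 0,"rz": 0,"claw": 1},
  {"dx": 0,"dy": 0,"dz": 9.3,"rx": 0,"ry": 0,"rz": 0,"claw": 1},
  {"dx": 0,"dy": 0,"dz": 9.3,"rx": 0,"ry": 0,"rz": 0,"claw": 1},
])

```text
time: 4.95
tool_pos: [0.4229, 0.1345, 0.0978]
tool_rot: [0.001, 0.996, -0.087, -0.004]
contact_force: [0.3, 0.5, 0.2]
gripper_width: 0.002
```

play_rows([
  {"dx": 0.7,"dy": 0,"dz": 0,"rx": 0,"ry": 0,"rz": 0,"claw": 1},
  {"dx": 1.4,"dy": 0,"dz": 0,"rx": 0,"ry": 0,"rz": 0,"claw": 1},
  {"dx": 2.0,"dy": 0,"dz": 0,"rx": 0,"ry": 0,"rz": 0,"claw": 1},
  {"dx": 2.6,"dy": 0,"dz": 0,"rx": 0,"ry": 0,"rz": 0,"claw": 1},
  {"dx": 3.1,"dy": 0,"dz": 0,"rx": 0,"ry": 0,"rz": 0,"claw": 1},
])

```text
time: 5.45
tool_pos: [0.4545, 0.1291, 0.0983]
tool_rot: [0.0, 0.996, -0.087, -0.004]
contact_force: [-0.8, 0.2, 0.4]
gripper_width: -0.001
```

```bash
python3 go.py .4903 .1246 .1
```

```text
t 5.45 pos [0.4545 0.1291 0.0983] w -0.001 F [-0.8  0.2  0.4]
d cm [ 3.6  -0.18 -0.2 ] rot [ 0.0015  0.0075 -0.0026]
```

play_rows([
  {"dx": 0.6,"dy": 0,"dz": 0,"rx": 0,"ry": 0,"rz": 0,"claw": 1},
  {"dx": 1.2,"dy": 0,"dz": 0,"rx": 0,"ry": 0,"rz": 0,"claw": 1},
  {"dx": 1.8,"dy": 0,"dz": 0,"rx": 0,"ry": 0,"rz": 0,"claw": 1},
  {"dx": 2.4,"dy": 0,"dz": 0,"rx": 0,"ry": 0,"rz": 0,"claw": 1},
  {"dx": 3.0,"dy": 0,"dz": 0,"rx": 0,"ry": 0,"rz": 0,"claw": 1},
])

```text
time: 5.95
tool_pos: [0.4846, 0.1238, 0.098]
tool_rot: [0.0, 0.996, -0.087, -0.004]
contact_force: [-1.4, -0.4, 0.2]
gripper_width: 0.002
```

play_rows([
  {"dx": 0.5,"dy": 0,"dz": 0,"rx": 0,"ry": 0,"rz": 0,"claw": 1},
  {"dx": 0.9,"dy": 0,"dz": 0,"rx": 0,"ry": 0,"rz": 0,"claw": 1},
  {"dx": 0.9,"dy": 0,"dz": 0,"rx": 0,"ry": 0,"rz": 0,"claw": 1},
  {"dx": 0.9,"dy": 0,"dz": 0,"rx": 0,"ry": 0,"rz": 0,"claw": 1},
])

```text
time: 6.35
tool_pos: [0.4933, 0.1223, 0.0978]
tool_rot: [0.0, 0.996, -0.087, -0.004]
contact_force: [-0.1, -0.4, -0.1]
gripper_width: 0.002
```

```bash
python3 go.py .4903 .1246 .1; python3 -c "
from h import *
cv2.imwrite('pics/w5.png',cv2.resize(grab_frame('scene')[190:350,170:430],None,fx=3,fy=3))"
```

```text
t 6.35 pos [0.4933 0.1223 0.0978] w 0.002 F [-0.1 -0.4 -0.1]
d cm [-0.34 -0.18 -0.22] rot [ 0.0015  0.0079 -0.0026]
```

View pics/w5.png

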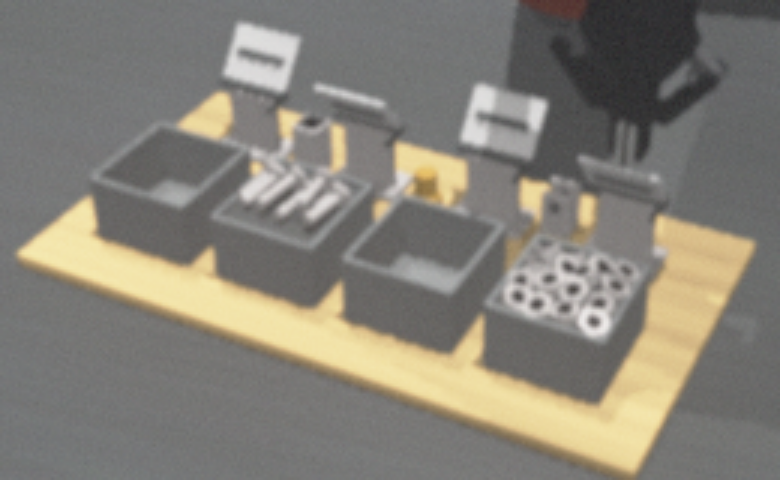

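Nuts' tag has gone over to its bin. I'll back off and lift clear.

play_rows([
  {"dx": -1.0,"dy": 0,"dz": -1.5,"rx": 0,"ry": 0,"rz": 0,"claw": 1},
  {"dx": -2.5,"dy": 0,"dz": -6,"rx": 0,"ry": 0,"rz": 0,"claw": 1},
  {"dx": -6,"dy": 0,"dz": -9,"rx": 0,"ry": 0,"rz": 0,"claw": 1},
  {"dx": -9,"dy": 0,"dz": -11,"rx": 0,"ry": 0,"rz": 0,"claw": 1},
  {"dx": -9,"dy": 0,"dz": -11,"rx": 0,"ry": 0,"rz": 0,"claw": 1},
])

```text
time: 6.9
tool_pos: [0.4052, 0.1388, 0.2126]
tool_rot: [-0.001, 0.996, -0.086, -0.0]
contact_force: [0.1, 0.7, -0.7]
gripper_width: 0.001
```

```bash
python3 -c "
from h import *
a=cv2.resize(grab_frame('wrist'),(640,480));cv2.imwrite('pics/w6.png',a)
cv2.imwrite('pics/s6.png',cv2.resize(grab_frame('scene')[190:350,170:430],None,fx=3,fy=3))"
```

```text
(no output)
```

View pics/w6.png

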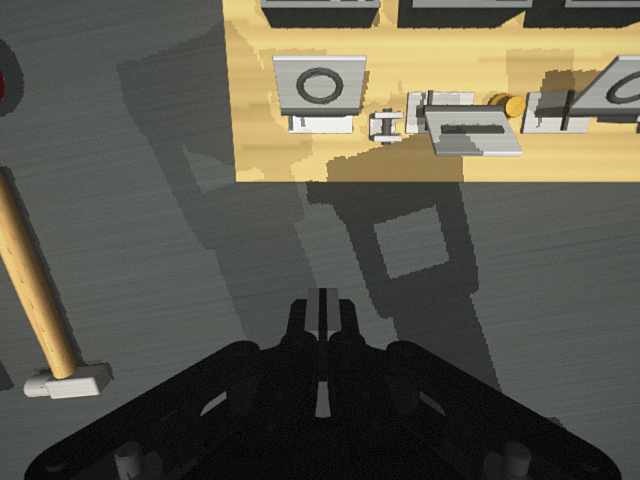

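View pics/s6.png

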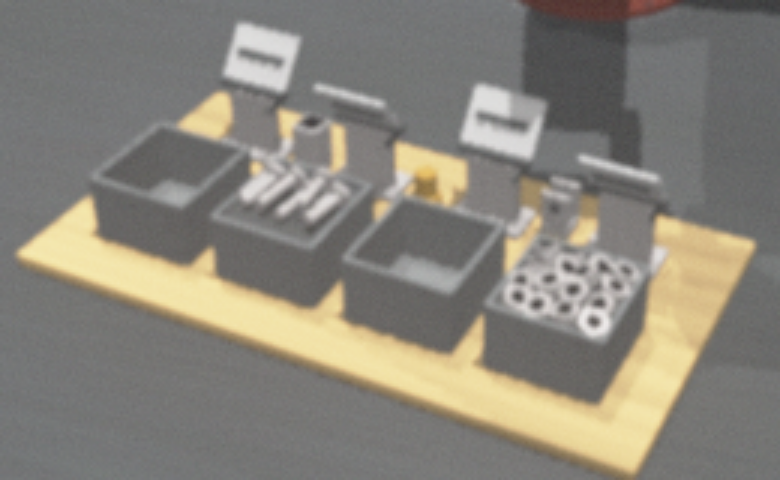

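The wrist picture shows nuts with its ring at (320,86) and spare with its bar at (472,128). In the scene picture bolts and washers are unchanged, and the clevis, spacer and tube are where they were. The arm is clear.

```bash
python3 -c "
from plant import ticket
print(ticket.job_done())"
```

```text
the job is handed in; nothing more can be done
None
```

The tags now match the bins. The job was handed in at about 7 s of the 38 s allowed, with the arm clear of everything.

- **Flipped:** two tags were wrong, and I pushed each over slowly with the shut fingertips. Spare (empty) went from the ring to the bar, and nuts (full) from the bar to the ring. Forces read at the end of each push stayed under 2 N.
- **Left alone:** bolts already showed the ring and washers already showed the bar, so I did not touch them.
- **Last checks:** the final wrist picture shows nuts with its ring leaning towards its bin and spare with its bar leaning towards the robot. The final scene picture shows bolts and washers unchanged, and the tube offcut, spacer and clevis where they stood.
- **Not checked:** I did not re-photograph the tin, pot and wrench at the end. No low move went near them.
- **Disagreements:** the wrist camera put the tag edges about 4 mm farther from the robot than the top camera did, which was within the clearance I had left. One early move call was refused as invalid input and moved nothing.

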